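# Load the metal tester's sample tray

## Robot

A 7-joint arm with a two-finger parallel gripper is mounted at the origin on the work surface. World frame = base frame: x ahead of the robot, y to its left, z up, the work surface at z = 0. Lengths are in m, angles in degrees, forces in N, time in s.
With the tool pointing down it reaches from about 0.425 to 0.875 m from the base axis. Payload 4.7 kg.
Tool frame: the origin (TCP) lies on the centre line of the jaws, within the pads' length; the fingertips stand 17 mm ahead of it and the grasp point (between the pads) lies 2 mm behind it; z points along the fingers, y is the line along which they close (so a half turn about z gives the same grasp; the last joint's range is limited). The gripper opens to 87 mm and grips with 3 to 60 N. Pads are 19 mm wide; open, the fingers measure 117 mm over their backs; the gripper's body (75 mm by 190 mm) begins 51 mm behind the grasp point.
Start: joints at [-73.849, 18.392, -4.016, 83.108, 1.295, 78.541, -3.26], TCP at [0.172, 0.627, 0.24] pointing down, gripper open.
Joint ranges: [-163.93, 163.93], [-17.29, 119.83], [-79.2, 71.16], [3.27, 140.29], [-89.18, 269.18], [5.43, 117.66], [-154.24, 154.24]. Speed limits (degrees/s): [147.25, 147.25, 180, 180, 180, 180, 180].

## Interface

Orientations are given as [roll, pitch, yaw] about the fixed x, y, z axes, in that order (R = Rz(yaw) Ry(pitch) Rx(roll)).
In Python, from cell import env, read_camera gives the robot as it stands.
- The arm moves only by the shell command python3 -m jog 'ROWS' [FORCE]. ROWS is JSON, a list of rows, each a list of 5 numbers: the opening, from 0 (shut) to 1 (fully open), then the shift along the tool's x, y, z each as a share of 0.02 m, from -1 to 1, then the turn about the tool's z as a share of 45 degrees, from -1 to 1. In form: [[gripper, x, y, z, yaw], ...]. A call has 1 to 12 rows; each row shifts and turns the commanded pose from where the row before left it, along the tool's axes as they then stand; what a row does not reach is not made up. A row lasts 1/12 s, in which the tool goes at most 41.7 mm and 7.16 degrees, less where a joint would pass 70% of its speed; a pose out of reach is approached as far as the arm can. A call with a number of a shift or a turn outside -1 to 1 is refused whole. A call with a gripper value outside its range is refused whole. The fingers move at their own pace and stop on an object; FORCE is the grip in N (left out, the last holds). Time passes only in rows, so rows that do not move let the fingers close. It gives the time, the measured TCP pose, the force, the opening and the grip force at its end, in the units of the state.
- env.get_obs(): the state, without advancing time (a new reading comes with each control period).
- read_camera(name): name is "side" or "top" or "wrist"; returns a dict with "color" (480x640x3 uint8, red, green, blue), "range_z" (480x640 float32, m along the optical axis (not along the pixel's ray), 0 where there is no reading), "mtx" (3x3 intrinsics, pixels), "k1" (the pictures are not rectified: a ray, as slopes to the right and down, at radius r is drawn at 1 + k1 r^2 times it, then the intrinsics apply), "world_from_camera" (4x4, takes a point from camera to world coordinates); the wrist camera has in their place "T_tool_cam" (4x4, takes a point from camera to tool coordinates, whose origin is the TCP and whose axes are the flange's). Camera axes: x right, y down, z forward; pixel columns grow to the right and rows downward; lengths in m; the calibration is good to about 2 mm. A picture is of the moment at which its call begins: read the wrist's pose just before it.
- env.sign_off(): hands the job in; it is judged then, once.
The state is a dict: "time_s": time; "qpos": joint angles; "joint_velocities": joint speeds; "effort": joint torques, N m; "tool_pos": TCP position; "tool_rot": TCP orientation; "force": force on the tool from outside, world axes, zero at the start; "wrist_torque": the same for the moment, N m; "grip_width": finger opening in m; "grasp_force": force on a finger pad.
Only numpy, scipy, OpenCV 4.12 (cv2) and the standard library are available. Lean on these libraries where they do the work, as an engineer would, in place of code of your own. Each camera call takes 0.05 s, during which the arm holds its last target. There are 200 camera calls.

## Task

Put the bars in the metal tester: turn its rotary switch off, pull the sample tray out to its stop, move the round slug that has been tested from the tray to the wooden dish, and lay every brass bar from the mat flat on the tray floor. Then push the tray fully home and turn the switch on again; the switch must stay off whenever the tray is not home. Leave the pliers, the loupe and the jar where they are.

Things in the scene. Friction and masses are not known exactly. Their poses are not given: they have to be found in the camera images.
- tester: bench-top metal tester, fixed: white housing 340 deep (x) x 300 wide (y), deck 105 mm high, grey hood 180 mm high from 190 mm behind the front. Origin on the bench under the middle of the front face; x points into the machine, z up. Tray slot centred at y = -30; the housing above the tray is 33 mm over the tray floor. Switch on the deck at x = 47, y = 108 mm
- tray (a joint): how far the sample tray is pulled out (towards the tester's -x), m: 0 = fully home, 0.130 = at its stop; slides with about 1.5 N friction and stays where it is left
- tray_handle (a point): centre of the tray's handle: straight steel bar 110 mm long along y, 10 x 10 mm section, 86 mm above the bench, posts 50 mm either side; bar's centre line 40 mm in front of the front panel (35 mm clear behind the bar). Panel 220 mm wide, top 99 mm above the bench. Axes as the tester's; moves with the tray
- tray_in (a point): centre of the tray floor's upper face, 52 mm above the bench; floor 140 mm (x) by 190 mm (y) inside the walls; side and rear walls 4 mm thick, 10 mm high above the floor; front panel (at -x) 47 mm above it. Axes as the tester's; moves with the tray. Fully out, all but the rear 10 mm of the floor is clear of the housing
- switch (a joint): angle of the rotary switch handle, rad: 0 = off (bar lies along the tester's y, across the machine), 1.571 = on (bar lies along the tester's x, fore and aft); grows counter-clockwise seen from above. Over-centre detent: from about half way it snaps to the nearer end; needs about 0.1 N m
- switch_grip (a point): point on the switch's axis in the middle of its black bar handle, 134 mm above the bench; the bar is 64 mm long along this point's own y, 16 mm thick along its x, from 117 to 151 mm above the bench, on a round base of 52 mm diameter. Turns with the handle
- slug: a round brass slug, 36 mm diameter, 20 mm high, lying flat on the tray floor inside the tester at the start; origin at the centre of its underside
- slug_mid (a point): the middle of the slug, 10 mm above its underside
- dish: the square dark wooden dish, fixed, 130 x 130 mm outside, 6 mm walls 22 mm high, floor 6 mm thick; origin at the centre of its underside
- mat: the fixed bench mat, 250 (x) x 220 (y) x 3 mm; origin at the centre of its underside
- pliers: pliers with red handles, about 150 mm long, lying on the bench; a bystander
- loupe: a black loupe, 38 mm diameter, 32 mm high; a bystander
- jar: a small glass jar, 52 mm diameter, 70 mm high; a bystander
- bar1: a cast brass bar, 50 x 22 x 20 mm, lying on the mat at the start; origin at the centre of its underside, x along its 50 mm length, z up. 2 to 4 of the four bars are present
- bar1_mid (a point): the middle of bar1, 10 mm above its underside
- bar2: a cast brass bar, 50 x 22 x 20 mm, lying on the mat at the start; origin at the centre of its underside, x along its 50 mm length, z up. 2 to 4 of the four bars are present
- bar2_mid (a point): the middle of bar2, 10 mm above its underside
- bar3: a cast brass bar, 50 x 22 x 20 mm, lying on the mat at the start; origin at the centre of its underside, x along its 50 mm length, z up. 2 to 4 of the four bars are present
- bar3_mid (a point): the middle of bar3, 10 mm above its underside
- bar4: a cast brass bar, 50 x 22 x 20 mm, lying on the mat at the start; origin at the centre of its underside, x along its 50 mm length, z up. 2 to 4 of the four bars are present
- bar4_mid (a point): the middle of bar4, 10 mm above its underside
Things that resemble listed ones, but are neither listed nor needed, are in the scene too. Leave any blue look-alike of the bar3 alone. Leave any red look-alike of the bar1 alone.

How it is judged (in metres and radians):
On the way, in this order (a step that is already met when the one before it is completed fails the run):
1. the switch is turned off while the tray is home (value of joint switch below 0.2 rad and value of joint tray below 0.006 m), for 0.2 s.
2. the tray is pulled out to its stop (value of joint tray above 0.123 m and value of joint switch below 0.3 rad), for 0.2 s.
3. with the tray out, the slug lies in the dish and every bar lies flat on the tray floor (value of joint tray above 0.08 m and x of slug_mid in the frame of dish between -0.058 and 0.058 m and y of slug_mid in the frame of dish between -0.058 and 0.058 m and z of slug_mid in the frame of dish below 0.021 m and x of bar1_mid in the frame of tray_in between -0.068 and 0.07 m and y of bar1_mid in the frame of tray_in between -0.093 and 0.093 m and z of bar1_mid in the frame of tray_in between 0.004 and 0.015 m and angle between bar1_mid's own x axis and vertical between 1.4 and 1.74 rad and x of bar2_mid in the frame of tray_in between -0.068 and 0.07 m and y of bar2_mid in the frame of tray_in between -0.093 and 0.093 m and z of bar2_mid in the frame of tray_in between 0.004 and 0.015 m and angle between bar2_mid's own x axis and vertical between 1.4 and 1.74 rad and x of bar3_mid in the frame of tray_in between -0.068 and 0.07 m and y of bar3_mid in the frame of tray_in between -0.093 and 0.093 m and z of bar3_mid in the frame of tray_in between 0.004 and 0.015 m and angle between bar3_mid's own x axis and vertical between 1.4 and 1.74 rad and x of bar4_mid in the frame of tray_in between -0.068 and 0.07 m and y of bar4_mid in the frame of tray_in between -0.093 and 0.093 m and z of bar4_mid in the frame of tray_in between 0.004 and 0.015 m and angle between bar4_mid's own x axis and vertical between 1.4 and 1.74 rad), for 0.2 s.
4. the tray is pushed fully home with the switch still off (value of joint tray below 0.006 m and value of joint switch below 0.3 rad), for 0.2 s.
5. the switch is turned on (value of joint switch above 1.37 rad and value of joint tray below 0.006 m), for 0.2 s.
At the end, for the whole second after the job is handed in: The switch is on (within 0.2 rad of its on detent), the tray is home within 6 mm, every bar present lies flat on the tray floor (not stacked or leaning, within 0.17 rad of level), the slug lies flat in the dish, and all are at rest (all of step 5 and x of slug_mid in the frame of dish between -0.058 and 0.058 m and y of slug_mid in the frame of dish between -0.058 and 0.058 m and z of slug_mid in the frame of dish below 0.021 m and x of bar1_mid in the frame of tray_in between -0.068 and 0.07 m and y of bar1_mid in the frame of tray_in between -0.093 and 0.093 m and z of bar1_mid in the frame of tray_in between 0.004 and 0.015 m and angle between bar1_mid's own x axis and vertical between 1.4 and 1.74 rad and x of bar2_mid in the frame of tray_in between -0.068 and 0.07 m and y of bar2_mid in the frame of tray_in between -0.093 and 0.093 m and z of bar2_mid in the frame of tray_in between 0.004 and 0.015 m and angle between bar2_mid's own x axis and vertical between 1.4 and 1.74 rad and x of bar3_mid in the frame of tray_in between -0.068 and 0.07 m and y of bar3_mid in the frame of tray_in between -0.093 and 0.093 m and z of bar3_mid in the frame of tray_in between 0.004 and 0.015 m and angle between bar3_mid's own x axis and vertical between 1.4 and 1.74 rad and x of bar4_mid in the frame of tray_in between -0.068 and 0.07 m and y of bar4_mid in the frame of tray_in between -0.093 and 0.093 m and z of bar4_mid in the frame of tray_in between 0.004 and 0.015 m and angle between bar4_mid's own x axis and vertical between 1.4 and 1.74 rad and linear speed of each of bar1, bar2, bar3, bar4, slug below 0.02 m/s); the robot touches nothing.
It fails at once if the switch is on, or turned more than half way to on, while the tray is more than 20 mm out (value of joint switch above 0.8 rad and value of joint tray above 0.02 m).
It fails at once if the pliers is moved more than 40 mm (distance of pliers from where it was at the start of the episode above 0.04 m).
It fails at once if the loupe is moved more than 40 mm (distance of loupe from where it was at the start of the episode above 0.04 m).
It fails at once if the jar is moved more than 40 mm (distance of jar from where it was at the start of the episode above 0.04 m).
Of bar1, bar2, bar3, bar4 only 2 to 4 are there at a start; the rules pass over those that are not, and their reading is None.
At some moment in a run one of bar1, bar2, bar3, bar4, slug may be knocked a few centimetres aside while the robot is not near it.
Once in a run the grip may slacken for a moment while it holds something.
It also fails if it takes over 210 s, if anything falls off the work surface, if the arm or the gripper's body presses on something with over 40 N, if the wrist force passes 120 N, or if a joint passes its speed limit or range.

## Working session

There is one attempt and no reset: what is moved stays moved. The work goes in short steps, Python scripts to look and compute and a shell command to move; the robot and the scene stay as the last step left them, time stands still between calls to the robot, and variables do not carry over. Pictures are saved under pics/ and viewed, at most 14 in all, crops included, and the job is handed in when it is done.

```bash
ls; mkdir -p pics
cat > h.py <<'E'
import numpy as np, cv2
from cell import env, read_camera
from scipy.spatial.transform import Rotation as R
def snap(n,fn=None):
    o=env.get_obs(); c=read_camera(n)
    if n=='wrist':
        T=np.eye(4);T[:3,:3]=R.from_euler('xyz',o['tool_rot'],degrees=True).as_matrix();T[:3,3]=o['tool_pos'];c['W']=T@c['T_tool_cam']
    else:c['W']=c['world_from_camera']
    if fn: cv2.imwrite('pics/'+fn,c['color'][:,:,::-1])
    return c
def cloud(c):
    h,w=c['range_z'].shape;u,v=np.meshgrid(np.arange(w),np.arange(h))
    K=np.array(c['mtx']);k=float(np.ravel(c['k1'])[0])
    p=cv2.undistortPoints(np.stack([u,v],-1).reshape(-1,1,2).astype(float),K,np.array([k,0,0,0.])).reshape(h,w,2)
    z=c['range_z'];P=np.dstack([p*z[...,None],z])
    return P@c['W'][:3,:3].T+c['W'][:3,3]
E
python3 - <<'E'
from h import *
o=env.get_obs();print({k:np.round(v,3) for k,v in o.items()})
for n in ('top','side'):
    c=snap(n,n+'0.png');np.savez(''+n+'0.npz',P=cloud(c),C=c['color']);print(n,np.round(c['W'],3),c['k1'])
E
```

```text
pics
{'time_s': np.float64(0.0), 'qpos': array([-73.848,  18.439,  -4.016,  83.176,   1.295,  78.541,  -3.262]), 'joint_velocities': array([ 0.089, -0.002, -0.082, -0.065,  0.005,  0.117, -0.074]), 'effort': array([ 1.0000e-03, -4.9127e+01, -4.0400e-01, -3.1254e+01, -6.4000e-02,
        4.3000e-02,  0.0000e+00]), 'tool_pos': array([0.172, 0.626, 0.238]), 'tool_rot': array([-1.79889e+02,  5.00000e-03,  1.64657e+02]), 'force': array([-0.041,  0.291, -0.481]), 'wrist_torque': array([0.003, 0.016, 0.042]), 'grasp_force': np.float64(0.0), 'grip_width': np.float64(0.087)}
top [[ 0.026 -0.998  0.055  0.444]
 [-1.    -0.026  0.004  0.074]
 [-0.003 -0.055 -0.998  1.266]
 [ 0.     0.     0.     1.   ]] -0.10293877895422596
side [[-0.983 -0.147  0.11   0.364]
 [-0.184  0.776 -0.603  0.91 ]
 [ 0.003 -0.613 -0.79   1.209]
 [ 0.     0.     0.     1.   ]] -0.13928935414030652
```

View pics/top0.png

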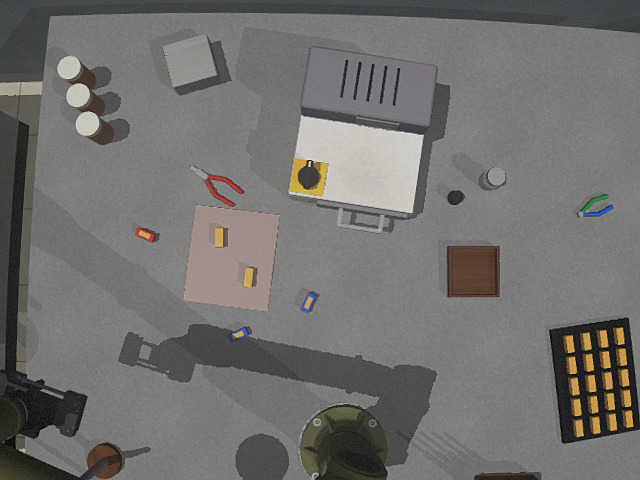

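View pics/side0.png

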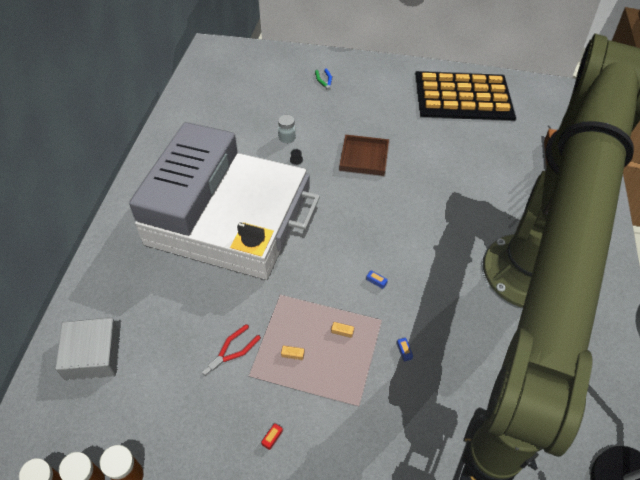

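Top view: bars on the mat at (219,237) and (250,277), dish (473,271), switch (308,176), handle (362,222), pliers (220,185), loupe (455,198), jar (495,178).
Candidates: brass on the mat (219,237) and (250,277), which I choose. Red look-alike (146,235), blue look-alikes (310,301) and (240,334), and the black rack of bars (595,380) I leave alone.

Run:
```python
from h import *
D={n:np.load(n+'0.npz') for n in('top','side')}
def rect(Q,l):
    r=cv2.minAreaRect(Q[:,:2].astype(np.float32)*1000); print(l,np.round(r[0],1),np.round(r[1],1),round(r[2],1),'zmed',np.round(np.median(Q[:,2]),4),len(Q))
    return r
for n,d in D.items():
    P=d['P'];C=d['C'];hsv=cv2.cvtColor(C,cv2.COLOR_RGB2HSV);H,S,V=hsv[...,0],hsv[...,1],hsv[...,2]
    print(n)
    deck=(S<30)&(V>180)&(abs(P[...,2]-.105)<.006)&(P[...,0]>.45)&(abs(P[...,1])<.35)
    rect(P[deck],'deck')
    hood=(abs(P[...,2]-.18)<.006)&(P[...,0]>.6)&(P[...,1]<.3)&(P[...,1]>-.3);rect(P[hood],'hood')
    br=((H>12)&(H<28)&(S>100)&(V>100)&(P[...,2]>.012)&(P[...,2]<.06)&(P[...,0]>.2)&(P[...,1]>0.05)).astype(np.uint8)
    k,L,st,ce=cv2.connectedComponentsWithStats(br)
    for i in range(1,k):
        if st[i,4]>15: rect(P[(L==i)],'brass %s'%np.round(ce[i]))
    hd=(P[...,2]>.08)&(P[...,2]<.1)&(S<60)&(P[...,0]>.4)&(P[...,0]<.52)&(abs(P[...,1])<.2);rect(P[hd],'handle')
    sw=(P[...,2]>.14)&(P[...,2]<.16)&(V<70)&(P[...,0]>.45)&(P[...,0]<.68)&(P[...,1]>0)&(P[...,1]<.25);rect(P[sw],'switch')
    ds=(P[...,2]>.016)&(P[...,2]<.03)&(P[...,0]>.25)&(P[...,0]<.5)&(P[...,1]<-.1)&(P[...,1]>-.4);rect(P[ds],'dishrim')
C=D['top']['C'];cv2.imwrite('pics/crop1.png',cv2.resize(C[140:320,130:340,::-1],None,fx=3,fy=3))
```

```text
top
deck [709.2  -9.4] [297.3 192.2] 82.7 zmed 0.1053 8441
hood [875.1 -31.2] [299.3 151.4] 82.8 zmed 0.1804 8078
brass [219. 237.] [531.5 328.6] [46.5 22.1] 2.2 zmed 0.0228 164
brass [144. 234.] [533.6 522.6] [29.5 12.1] 68.5 zmed 0.0208 53
brass [248. 277.] [431.9 250.9] [22.3 48.6] 85.5 zmed 0.0231 164
brass [308. 302.] [372.6  98.6] [ 9.6 27.4] 68.3 zmed 0.0211 44
brass [238. 334.] [287.4 273.9] [10.3 28.2] 24.2 zmed 0.0206 46
handle [0. 0.] [0. 0.] 0.0 zmed nan 0
switch [660.7 105.3] [16.  38.5] 83.8 zmed 0.1502 98
dishrim [ 448.3 -321.7] [101.3 132. ] 0.3 zmed 0.0218 329
side
deck [778.6 -13.3] [304.6 341.1] 82.4 zmed 0.1031 5808
hood [1024.7  -48. ] [485.4 508.6] 0.6 zmed 0.1777 5303
brass [377. 277.] [369.2 100.8] [11.2 26.7] 68.2 zmed 0.0189 35
brass [342. 328.] [429.  255.7] [24. 50.] 88.7 zmed 0.0204 208
brass [405. 347.] [284.5 276.1] [11.3 24.9] 26.6 zmed 0.0196 45
brass [292. 352.] [527.8 333.3] [25.2 50. ] 89.7 zmed 0.0203 225
brass [271. 434.] [530.5 527.1] [28.9 12.8] 67.8 zmed 0.0183 80
handle [0. 0.] [0. 0.] 0.0 zmed nan 0
switch [659.4 113.3] [15.6 40.9] 87.4 zmed 0.148 98
dishrim [ 445.  -315.7] [107.9 140.5] 0.8 zmed 0.0192 206
  return _methods._mean(a, axis=axis, dtype=dtype,
  ret = ret.dtype.type(ret / rcount)
```

View pics/crop1.png

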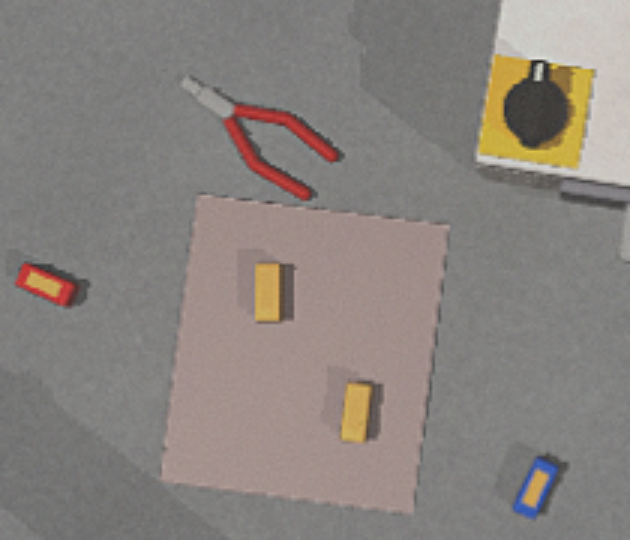

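The crop shows two plain brass bars on the mat, at crop (268,292) and (356,412). The red and blue blocks lie off the mat. The tester yaw is about -7.3°, so the switch axis is near (0.674, 0.105).

```bash
cat >> h.py <<'E'
def to(x,y,z,yaw=None):
    "print shift to the target in tool axes (units of 20 mm) and turn (units of 45 deg; do turn AFTER shift)"
    o=env.get_obs();M=R.from_euler('xyz',o['tool_rot'],degrees=True).as_matrix()
    d=M.T@(np.array([x,y,z])-o['tool_pos'])/.02
    t=0 if yaw is None else -((yaw-o['tool_rot'][2]+180)%360-180)/45
    print('shift',np.round(d,2),'turn',round(t,3),'pos',np.round(o['tool_pos'],4),'rot',np.round(o['tool_rot'],1),'t',round(float(o['time_s']),1))
E
python3 -m jog '[[1,-0.97,-0.578,0,0],[1,-0.97,-0.578,0,0],[1,-0.97,-0.578,0,0],[1,-0.97,-0.578,0,0],[1,-0.97,-0.578,0,0],[1,-0.97,-0.578,0,0],[1,-0.97,-0.578,0,0],[1,-0.97,-0.578,0,0],[1,-0.97,-0.578,0,0],[1,-0.97,-0.578,0,0],[1,-0.97,-0.578,0,0]]'
python3 -m jog '[[1,-0.97,-0.578,0,0],[1,-0.97,-0.578,0,0],[1,-0.97,-0.578,0,0],[1,-0.97,-0.578,0,0],[1,-0.97,-0.578,0,0],[1,-0.97,-0.578,0,0],[1,-0.97,-0.578,0,0],[1,-0.97,-0.578,0,0],[1,0,0,0,0]]'
python3 - <<'E'
from h import *
c=snap('wrist','w1.png');to(.674,.105,.24,172.7)
print(np.round(c['T_tool_cam'],3))
E
```

```text
time_s: 1.02
tool_pos: [0.3447, 0.4466, 0.2391]
tool_rot: [-180.0, -0.0, 164.7]
force: [-0.0, 0.8, 0.2]
grip_width: 0.0869
grasp_force: 0.0
time_s: 1.77
tool_pos: [0.4731, 0.3122, 0.2392]
tool_rot: [-179.9, 0.1, 164.2]
force: [0.9, -1.3, 0.4]
grip_width: 0.087
grasp_force: 0.0
shift [-12.59  -7.36  -0.02] turn -0.186 pos [0.4712 0.3146 0.2392] rot [-179.9    0.   164.3] t 1.8
[[ 0.001 -0.967 -0.256  0.069]
 [ 1.     0.001 -0.    -0.001]
 [ 0.    -0.256  0.967 -0.147]
 [ 0.     0.     0.     1.   ]]
```

View pics/w1.png

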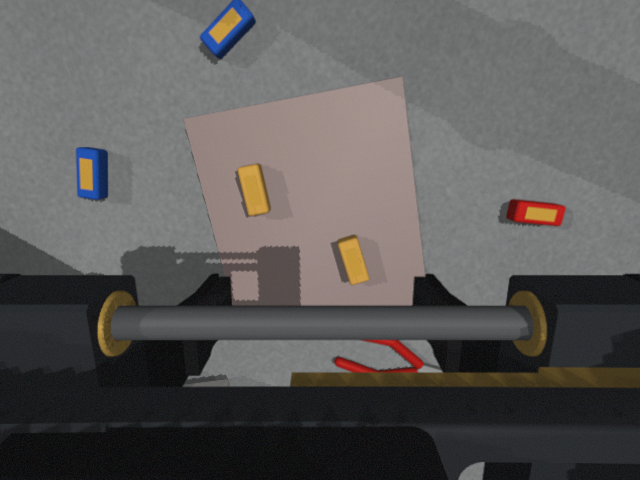

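The wrist view from above the mat shows the bars at (253,190) and (353,260), with the camera looking ahead on the tool's +x side. Next I go over the switch.

```bash
python3 -m jog '[[1,-0.97,-0.56,0,0],[1,-0.97,-0.56,0,0],[1,-0.97,-0.56,0,0],[1,-0.97,-0.56,0,0],[1,-0.97,-0.56,0,0],[1,-0.97,-0.56,0,0],[1,-0.97,-0.56,0,0],[1,-0.97,-0.56,0,0],[1,-0.97,-0.56,0,0],[1,-0.97,-0.56,0,0],[1,-0.97,-0.56,0,0],[1,-0.97,-0.56,0,0]]'
python3 -m jog '[[1,-0.95,-0.64,0,0],[1,0,0,0,-0.1],[1,0,0,0,-0.086],[1,0,0,0,0],[1,0,0,0,0]]'
python3 - <<'E'
from h import *
to(.674,.105,.136,172.7)
c=snap('wrist');P=cloud(c);V=c['color'].max(-1)
C=c['color'];cv2.imwrite('pics/w2.png',C[:,:,::-1])
for n in ('wrist','top','side'):
    c=snap(n) if n!='wrist' else c;P=cloud(c);
    m=(P[...,2]>.143)&(P[...,2]<.157)&(np.hypot(P[...,0]-.672,P[...,1]-.105)<.045)
    Q=P[m]
    if len(Q)>10:print(n,cv2.minAreaRect(Q[:,:2].astype(np.float32)*1000),np.median(Q[:,2]),len(Q))
    m=(P[...,2]>.075)&(P[...,2]<.098)&(P[...,0]<.62)&(P[...,0]>.53)&(P[...,1]<.08)&(P[...,1]>-.1);Q=P[m]
    if len(Q)>10:print(n,'handle',cv2.minAreaRect(Q[:,:2].astype(np.float32)*1000),np.median(Q[:,2]),len(Q))
E
```

```text
time_s: 2.82
tool_pos: [0.6583, 0.1274, 0.239]
tool_rot: [180.0, -0.1, 164.8]
force: [-0.4, -0.7, 0.6]
grip_width: 0.0869
grasp_force: 0.0
time_s: 3.23
tool_pos: [0.6728, 0.1104, 0.239]
tool_rot: [180.0, -0.1, 173.0]
force: [0.3, 0.2, -0.1]
grip_width: 0.0871
grasp_force: 0.0
shift [-0.1  -0.26  5.15] turn 0.007 pos [0.6728 0.1104 0.239 ] rot [ 1.80e+02 -1.00e-01  1.73e+02] t 3.2
wrist ((672.0200805664062, 103.83998107910156), (15.843179702758789, 63.36054992675781), 83.18260955810547) 0.15220418065674085 2131
wrist handle ((581.59912109375, -7.854774475097656), (180.82904052734375, 57.06184768676758), 82.50343322753906) 0.09238850703973261 4313
top handle ((580.6177368164062, -30.251708984375), (133.73435974121094, 58.4345588684082), 82.3630599975586) 0.09184064621414878 488
side ((670.0983276367188, 108.73831176757812), (21.98647689819336, 62.003639221191406), 77.66917419433594) 0.1483393533219044 153
side handle ((585.4916381835938, -8.8121337890625), (180.24757385253906, 73.20507049560547), 84.26419830322266) 0.09011647057578986 654
```

View pics/w2.png

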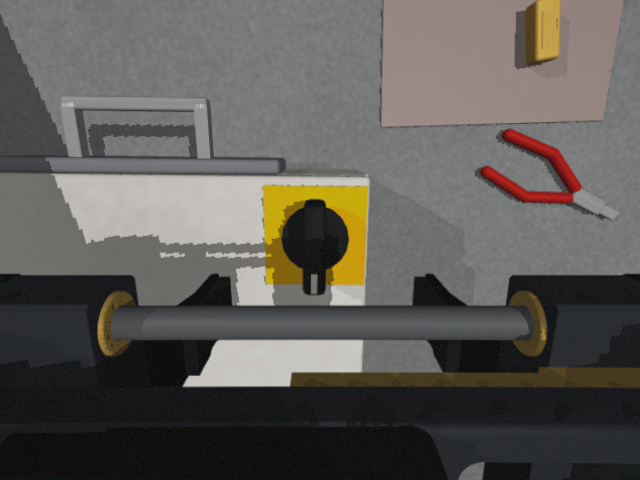

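The wrist view shows the switch at (315,245) with the bar lying fore and aft, so it is on. The handle is at (135,103). Now I grasp the switch and turn it off, clockwise from above.

```bash
python3 -m jog '[[1,0,-0.32,0.5,0],[1,0,0,0.9,0],[1,0,0,0.9,0],[1,0,0,0.9,0],[1,0,0,0.9,0],[1,0,0,0.9,0],[1,0,0,0.1,0],[0,0,0,0,0],[0,0,0,0,0],[0,0,0,0,0],[0,0,0,0,0],[0,0,0,0,0]]' 20
python3 -m jog '[[0,0,0,0,0.13],[0,0,0,0,0.13],[0,0,0,0,0.13],[0,0,0,0,0.13],[0,0,0,0,0.13],[0,0,0,0,0.13],[0,0,0,0,0.13],[0,0,0,0,0.13]]'
```

```text
time_s: 4.38
tool_pos: [0.6731, 0.1026, 0.1388]
tool_rot: [180.0, 0.1, 173.0]
force: [-0.2, 0.4, 0.5]
grip_width: 0.0614
grasp_force: 0.0
time_s: 5.05
tool_pos: [0.6737, 0.1031, 0.1383]
tool_rot: [179.8, 0.1, 126.0]
force: [2.7, 0.2, -0.8]
grip_width: 0.0163
grasp_force: 20.0
```

```bash
python3 -m jog '[[0,0,0,0,0.13],[0,0,0,0,0.13],[0,0,0,0,0.13],[0,0,0,0,0.13],[0,0,0,0,0.13],[0,0,0,0,0.13],[0,0,0,0,0.13],[0,0,0,0,0.05],[0,0,0,0,0],[0,0,0,0,0]]'
python3 -m jog '[[1,0,0,0,0],[1,0,0,0,0],[1,0,0,0,0],[1,0,0,0,0],[1,0,0,0,0],[1,0,0,-0.9,0],[1,0,0,-0.9,0],[1,0,0,-0.9,0],[1,0,0,-0.9,0],[1,0,0,-0.9,0],[1,0,0,-0.9,0],[1,0,0,0,0]]'
python3 - <<'E'
from h import *
for n in ('wrist','top','side'):
    c=snap(n,'sw_%s.png'%n);P=cloud(c);
    m=(P[...,2]>.143)&(P[...,2]<.157)&(np.hypot(P[...,0]-.672,P[...,1]-.104)<.045)
    Q=P[m]
    if len(Q)>10:print(n,cv2.minAreaRect(Q[:,:2].astype(np.float32)*1000),np.median(Q[:,2]),len(Q))
to(.5715,-.022,.24,83)
E
```

```text
time_s: 5.88
tool_pos: [0.6719, 0.1027, 0.1382]
tool_rot: [-179.9, -0.0, 83.1]
force: [-4.1, 0.1, 4.9]
grip_width: 0.0158
grasp_force: 20.0
time_s: 6.88
tool_pos: [0.6745, 0.1024, 0.2499]
tool_rot: [179.6, -0.1, 83.0]
force: [1.0, -0.3, 0.9]
grip_width: 0.084
grasp_force: 0.0
wrist ((672.5489501953125, 104.4137191772461), (63.09307861328125, 15.425302505493164), 82.44943237304688) 0.15227859793731363 1942
side ((670.3154907226562, 108.23672485351562), (62.870079040527344, 17.312318801879883), 82.81928253173828) 0.1482230027249828 164
shift [-6.79 -4.25  0.25] turn 0.001 pos [0.6723 0.1026 0.2449] rot [-180.    0.   83.] t 7.0
```

```bash
cat >> h.py <<'E'
TO=np.array([.615,.0027]);TY=np.radians(-7.3)
TX=np.array([np.cos(TY),np.sin(TY)]);TYv=np.array([-np.sin(TY),np.cos(TY)])
def tf(P): # world->tester
    d=P[...,:2]-TO; return np.dstack([d@TX,d@TYv,P[...,2]]) if P.ndim==3 else np.c_[d@TX,d@TYv,P[...,2]]
def tw(x,y): return TO+x*TX+y*TYv
E
python3 - <<'E'
from h import *
for n in ('top','side'):
    c=snap(n);P=cloud(c);T=tf(P)
    m=(T[...,2]>.075)&(T[...,2]<.1)&(T[...,0]>-.08)&(T[...,0]<-.02)&(abs(T[...,1]+.03)<.08);Q=T[m]
    print(n,len(Q),np.percentile(Q,[1,5,50,95,99],axis=0).round(4))
    m=(abs(T[...,2]-.105)<.008)&(abs(T[...,1])<.1);Q=T[m];print('deck x',np.percentile(Q[:,0],[1,5]))
print(tw(-.045,-.03))
to(*tw(-.045,-.03),.19,82.7)
E
```

```text
top 305 [[-0.0591 -0.0828  0.0836]
 [-0.0586 -0.0808  0.0867]
 [-0.0515 -0.0315  0.0909]
 [-0.0237  0.0225  0.0946]
 [-0.021   0.0242  0.0959]]
deck x [-0.54450588 -0.00446561]
side 310 [[-0.0633 -0.0837  0.0775]
 [-0.0622 -0.0789  0.0808]
 [-0.0532 -0.0219  0.0885]
 [-0.0233  0.0282  0.0926]
 [-0.0208  0.0302  0.0937]]
deck x [-0.64131205 -0.5661986 ]
[ 0.56655281 -0.02133893]
shift [-6.79 -4.47  2.72] turn 0.007 pos [0.6718 0.1026 0.244 ] rot [-179.9    0.    83. ] t 7.1
```

```bash
python3 -m jog '[[0.45,-0.96,-0.7,0,0],[0.45,-0.96,-0.7,0,0],[0.45,-0.96,-0.7,0,0],[0.45,-0.96,-0.7,0,0],[0.45,-0.96,-0.7,0.4,0],[0.45,-0.97,-0.71,0.4,0],[0.45,-0.97,-0.71,0.4,0],[0.45,0,0,0.5,0],[0.45,0,0,0.5,0],[0.45,0,0,0,0]]'
python3 - <<'E'
from h import *
to(*tw(-.054,-.029),.09,82.7)
for n in ('wrist',):
    c=snap(n,'hd.png');P=cloud(c);T=tf(P)
    m=(T[...,2]>.075)&(T[...,2]<.1)&(T[...,0]>-.08)&(T[...,0]<-.02)&(abs(T[...,1]+.03)<.08);Q=T[m]
    print(n,len(Q),np.percentile(Q,[1,5,50,95,99],axis=0).round(4))
E
```

```text
time_s: 7.97
tool_pos: [0.5572, -0.0183, 0.1989]
tool_rot: [-179.8, 0.0, 83.1]
force: [0.1, 0.8, -0.6]
grip_width: 0.04
grasp_force: 0.0
shift [-0.04  0.05  5.45] turn 0.008 pos [ 0.5572 -0.0183  0.1989] rot [-179.8    0.    83.1] t 8.0
wrist 2838 [[-0.0602 -0.0762  0.0839]
 [-0.0596 -0.0753  0.0881]
 [-0.0531 -0.0102  0.0925]
 [-0.0256  0.0239  0.0937]
 [-0.0213  0.0248  0.0942]]
```

View pics/hd.png

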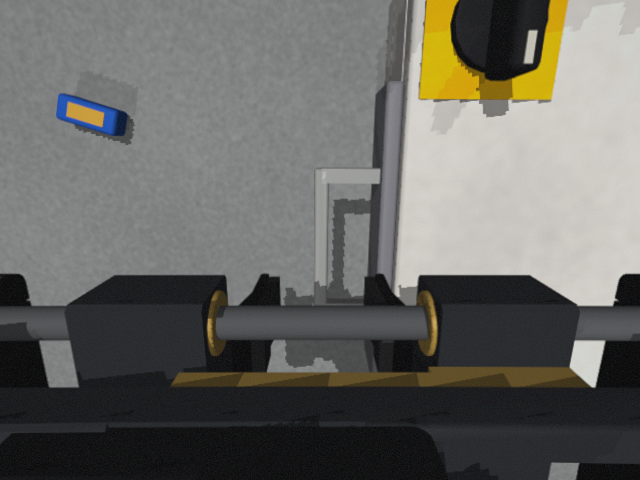

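Handle bar at (321,240), between the open fingers. I descend, grip and pull.

```bash
python3 -m jog '[[0.45,0,0.04,0.9,0],[0.45,0,0,0.9,0],[0.45,0,0,0.9,0],[0.45,0,0,0.9,0],[0.45,0,0,0.9,0],[0.45,0,0,0.95,0],[0,0,0,0,0],[0,0,0,0,0],[0,0,0,0,0],[0,0,0,0,0],[0,0,0,0,0],[0,0,0,0,0]]' 30
python3 -m jog '[[0,0,-0.3,0,0],[0,0,-0.6,0,0],[0,0,-0.6,0,0],[0,0,-0.6,0,0],[0,0,-0.6,0,0],[0,0,-0.6,0,0],[0,0,-0.6,0,0],[0,0,-0.6,0,0],[0,0,-0.6,0,0],[0,0,-0.6,0,0],[0,0,-0.6,0,0],[0,0,-0.3,0,0]]'
python3 -m jog '[[0,0,0,0,0],[0,0,0,0,0],[0,0,0,0,0]]'; python3 -c "
from h import *
p=env.get_obs()['tool_pos'];print(tf(p[None]),np.hypot(p[0],p[1]))"
```

```text
time_s: 9.02
tool_pos: [0.5561, -0.0187, 0.0931]
tool_rot: [-179.6, -0.1, 83.0]
force: [-11.0, 1.5, 9.9]
grip_width: 0.0098
grasp_force: 30.0
time_s: 10.02
tool_pos: [0.4281, -0.0019, 0.0931]
tool_rot: [179.9, -0.2, 83.0]
force: [2.8, 3.9, -5.5]
grip_width: 0.0092
grasp_force: 30.0
time_s: 10.27
tool_pos: [0.4289, -0.0025, 0.0931]
tool_rot: [180.0, -0.1, 83.1]
force: [-1.1, 4.0, 1.4]
grip_width: 0.01
grasp_force: 3.0
[[-0.18396968 -0.02885044  0.09308322]] 0.42886314964736016
```

```bash
python3 -m jog '[[0.45,0,0,0,0],[0.45,0,0,0,0],[0.45,0,0,0,0],[0.45,0,0,-0.9,0],[0.45,0,0,-0.9,0],[0.45,0,0,-0.9,0],[0.45,0,0,-0.9,0],[0.45,0,0,-0.9,0],[0.45,0,0,-0.9,0],[0.45,-0.5,0.9,-0.9,0],[0.45,-0.5,0.9,-0.9,0],[0.45,-0.5,0.9,0,0]]' 30
python3 -m jog '[[1,-0.7,0.9,0,0],[1,-0.7,0.9,0,0],[1,-0.7,0.9,0,0],[1,-0.7,0.9,0,0],[1,0,0,0,0]]'
python3 - <<'E'
from h import *
to(.5,0,.2,82.7)
for n in ('top','wrist','side'):
    c=snap(n,'tr_%s.png'%n);P=cloud(c);T=tf(P)
    m=(T[...,2]>.05)&(T[...,2]<.1)&(T[...,0]<-.08)&(T[...,0]>-.25)&(abs(T[...,1]+.03)<.12);Q=T[m]
    print(n,len(Q),np.percentile(Q,[0.5,5,50,95,99.5],axis=0).round(4) if len(Q) else 0)
    hsv=cv2.cvtColor(c['color'],cv2.COLOR_RGB2HSV);b=(hsv[...,0]>12)&(hsv[...,0]<28)&(hsv[...,1]>90)
    m=b&(T[...,2]>.06)&(T[...,2]<.085)&(T[...,0]<.02)&(T[...,0]>-.16)&(abs(T[...,1]+.03)<.1)
    if m.sum()>10:print('slug',cv2.minEnclosingCircle(P[m][:,:2].astype(np.float32)*1000),P[m][:,2].mean(),T[m].mean(0))
E
```

```text
time_s: 11.27
tool_pos: [0.481, -0.0408, 0.2402]
tool_rot: [179.6, -0.1, 83.0]
force: [0.9, -0.0, 0.5]
grip_width: 0.0391
grasp_force: 0.0
time_s: 11.68
tool_pos: [0.5447, -0.1086, 0.2363]
tool_rot: [179.9, 0.3, 82.8]
force: [-1.1, -0.1, -0.4]
grip_width: 0.065
grasp_force: 0.0
shift [ 5.11 -2.9   1.78] turn 0.001 pos [ 0.5447 -0.1086  0.2363] rot [179.9   0.3  82.8] t 11.7
top 1843 [[-0.1866 -0.1176  0.05  ]
 [-0.1821 -0.104   0.0505]
 [-0.1165 -0.0232  0.0544]
 [-0.0837  0.0605  0.0986]
 [-0.0805  0.0736  0.0998]]
slug ((552.7133178710938, -70.86712646484375), 17.522188186645508) 0.07172481973030344 [-0.05228532 -0.08131469  0.07172482]
wrist 22985 [[-0.1872 -0.1329  0.0513]
 [-0.1821 -0.1189  0.0525]
 [-0.1219 -0.0244  0.0543]
 [-0.0841  0.0494  0.0989]
 [-0.0804  0.0596  0.0999]]
slug ((551.2732543945312, -72.76646423339844), 17.69878578186035) 0.07348694374245118 [-0.05368813 -0.08247923  0.07348694]
side 1623 [[-0.1905 -0.1327  0.05  ]
 [-0.1863 -0.121   0.0505]
 [-0.1366 -0.0156  0.0658]
 [-0.0853  0.0747  0.0979]
 [-0.0805  0.0847  0.0997]]
slug ((549.0682373046875, -67.86357879638672), 19.159549713134766) 0.0692842639911372 [-0.05641649 -0.07598228  0.06928426]
```

View pics/tr_top.png

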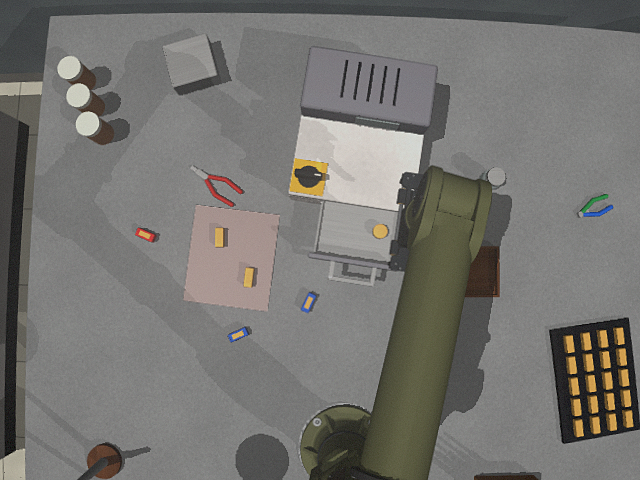

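The tray is out (about 0.127 by all three views) with the switch off. The slug is at top (381,231), near (0.552, -0.072) with its top at z 0.072. I grasp it.

```bash
python3 -m jog '[[0.6,0.93,0.07,0,0],[0.6,0.93,0.06,0.5,0],[0.6,0,0,0.9,0],[0.6,0,0,0.9,0],[0.6,0,0,0.9,0],[0.6,0,0,0.9,0],[0.6,0,0,0.9,0],[0.6,0,0,0,0]]'
python3 - <<'E'
from h import *
to(.552,-.072,.073,82.7)
c=snap('wrist');P=cloud(c)
hsv=cv2.cvtColor(c['color'],cv2.COLOR_RGB2HSV);b=(hsv[...,0]>12)&(hsv[...,0]<28)&(hsv[...,1]>90)
m=b&(P[...,2]>.06)&(P[...,2]<.085)&(np.hypot(P[...,0]-.552,P[...,1]+.072)<.04)
print(m.sum());Q=P[m]
if len(Q)>10:print(cv2.minEnclosingCircle(Q[:,:2].astype(np.float32)*1000))
E
```

```text
time_s: 12.5
tool_pos: [0.5469, -0.0658, 0.1334]
tool_rot: [-179.6, 0.0, 83.1]
force: [-1.1, 0.1, -1.1]
grip_width: 0.0531
grasp_force: 0.0
shift [-0.28  0.31  3.02] turn 0.01 pos [ 0.5469 -0.0658  0.1334] rot [-179.6    0.    83.1] t 12.5
2755
((551.353515625, -72.63345336914062), 17.855159759521484)
```

```bash
python3 -m jog '[[0.6,-0.3,0.28,0.3,0],[0.6,0,0,0.9,0],[0.6,0,0,0.9,0],[0.6,0,0,0.9,0],[0,0,0,0,0],[0,0,0,0,0],[0,0,0,0,0],[0,0,0,0,0],[0,0,0,0,0],[0,0,0,0,0]]' 40
python3 -m jog '[[0,0,0,-0.8,0],[0,0,0,-0.9,0],[0,0,0,-0.9,0],[0,0,0,-0.9,0],[0,0,0,-0.9,0]]'
python3 - <<'E'
from h import *
to(.447,-.319,.16,82.7)
for n in('top','side'):
    P=cloud(snap(n));ds=(P[...,2]>.014)&(P[...,2]<.03)&(P[...,0]>.25)&(P[...,0]<.56)&(P[...,1]<-.2)&(P[...,1]>-.42);Q=P[ds]
    print(cv2.minAreaRect(Q[:,:2].astype(np.float32)*1000))
E
```

```text
time_s: 13.38
tool_pos: [0.5558, -0.0743, 0.078]
tool_rot: [179.9, -0.0, 83.0]
force: [-0.2, -1.7, 4.1]
grip_width: 0.0343
grasp_force: 40.0
time_s: 13.8
tool_pos: [0.5546, -0.074, 0.1655]
tool_rot: [180.0, -0.0, 83.0]
force: [0.1, 0.1, -1.2]
grip_width: 0.0347
grasp_force: 40.0
shift [-12.81  -3.85   0.27] turn 0.007 pos [ 0.5546 -0.074   0.1655] rot [180.  -0.  83.] t 13.8
((462.17352294921875, -320.64984130859375), (127.65172576904297, 133.13710021972656), 1.0659393072128296)
((456.12725830078125, -315.28314208984375), (128.76388549804688, 143.50917053222656), 2.5963895320892334)
```

```bash
python3 -m jog '[[0,-0.6,-0.15,0,0],[0,-0.9,-0.22,0,0],[0,-0.9,-0.22,0,0],[0,-0.9,-0.22,0,0],[0,-0.9,-0.22,0,0],[0,-0.9,-0.22,0,0],[0,-0.9,-0.22,0,0],[0,-0.9,-0.22,0,0],[0,-0.9,-0.22,0,0],[0,-0.9,-0.22,0,0],[0,-0.9,-0.22,0,0],[0,-0.9,-0.22,0,0]]'
python3 -m jog '[[0,-0.9,-0.22,0,0],[0,-0.9,-0.22,0,0],[0,-0.5,-0.1,0,0],[0,0,0,0.5,0],[0,0,0,0.9,0],[0,0,0,0.9,0],[0,0,0,0.9,0],[0,0,0,0.9,0],[0,0,0,0,0],[0,0,0,0,0]]'
python3 -c "
from h import *
to(.461,-.319,.034)
c=snap('wrist','dish.png')"
```

```text
time_s: 14.9
tool_pos: [0.4762, -0.2774, 0.1629]
tool_rot: [-179.9, -0.0, 83.0]
force: [-0.8, -0.9, -0.9]
grip_width: 0.0342
grasp_force: 40.0
time_s: 15.73
tool_pos: [0.4611, -0.3191, 0.0809]
tool_rot: [-179.8, -0.1, 83.1]
force: [0.6, 0.5, -0.1]
grip_width: 0.0344
grasp_force: 40.0
shift [0.   0.   2.34] turn 0 pos [ 0.4611 -0.3191  0.0809] rot [-1.798e+02 -1.000e-01  8.310e+01] t 15.7
```

View pics/dish.png

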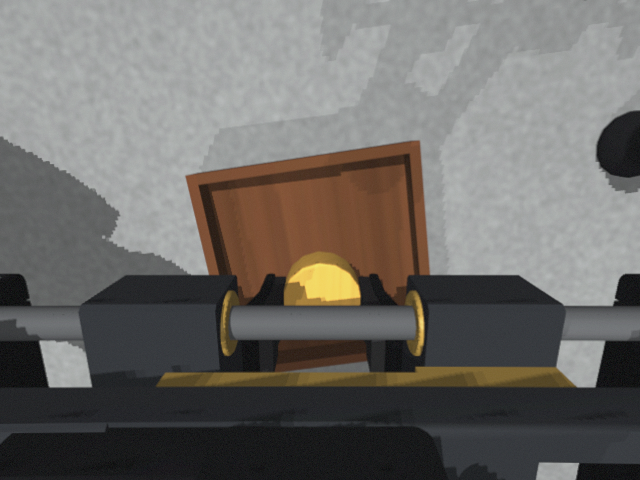

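The slug is held at (323,285), well inside the dish outline. I lower and release, then return toward the mat.

```bash
python3 -m jog '[[0,0,0,0.7,0],[0,0,0,0.7,0],[0,0,0,0.7,0],[0,0,0,0.2,0],[0,0,0,0,0],[0.6,0,0,0,0],[0.6,0,0,0,0],[0.6,0,0,0,0]]'
python3 -m jog '[[0.6,0,0,-0.6,0],[0.6,0,0,-0.9,0],[0.6,0,0,-0.9,0],[0.6,0,0,-0.9,0],[0.6,0,0,-0.9,0],[0.6,0,0,-0.9,0],[0.6,0,0,-0.9,0],[0.6,0,0,-0.9,0],[0.6,0,0,-0.9,0],[0.6,0,0,0,0]]'
python3 - <<'E'
from h import *
for n in('wrist','top','side'):
    c=snap(n);P=cloud(c)
    hsv=cv2.cvtColor(c['color'],cv2.COLOR_RGB2HSV);b=((hsv[...,0]>12)&(hsv[...,0]<28)&(hsv[...,1]>100)&(P[...,2]>.012)&(P[...,2]<.1)&(P[...,0]>.3)&(np.abs(P[...,1])<.45)).astype(np.uint8)
    k,L,st,ce=cv2.connectedComponentsWithStats(b)
    for i in range(1,k):
        if st[i,4]>60:
            Q=P[L==i];print(n,ce[i].round(),np.round(cv2.minAreaRect(Q[:,:2].astype(np.float32)*1000)[0],1),np.round(cv2.minAreaRect(Q[:,:2].astype(np.float32)*1000)[1:][0],1),cv2.minAreaRect(Q[:,:2].astype(np.float32)*1000)[2],np.median(Q[:,2]).round(4))
to(.4295,.253,.21,83)
E
```

```text
time_s: 16.45
tool_pos: [0.4626, -0.3212, 0.0374]
tool_rot: [179.9, 0.0, 83.0]
force: [-0.2, 0.4, -0.3]
grip_width: 0.0468
grasp_force: 0.0
time_s: 17.28
tool_pos: [0.4637, -0.3225, 0.1975]
tool_rot: [179.6, 0.1, 83.0]
force: [0.4, -0.9, 0.3]
grip_width: 0.0522
grasp_force: 0.0
wrist [317. 220.] [ 462.1 -319.5] [34.7 35. ] 84.08257293701172 0.0276
top [219. 237.] [531.4 328.3] [46.2 22.1] 1.5245534181594849 0.0229
top [473. 270.] [ 464.1 -319.9] [35.4 33.6] 55.61247634887695 0.026
top [248. 277.] [431.7 250.8] [22.  48.4] 86.83139038085938 0.0231
side [363. 153.] [ 460.  -313.8] [32.2 43.1] 8.513646125793457 0.0215
side [342. 328.] [428.7 256.5] [23.9 49.5] 86.89835357666016 0.0209
side [292. 352.] [527.8 334.3] [49.7 23. ] 0.7198498845100403 0.0203
shift [28.27 -5.09 -0.85] turn 0.001 pos [ 0.4619 -0.3205  0.1929] rot [180.  -0.  83.] t 17.4
```

Slug is in the dish. Now I move over bar B at about (0.4305, 0.252) and turn to close across it.

```bash
python3 -m jog '[[0.6,0.98,-0.18,0,0],[0.6,0.98,-0.18,0,0],[0.6,0.98,-0.18,0,0],[0.6,0.98,-0.18,0,0],[0.6,0.98,-0.18,0,0],[0.6,0.98,-0.18,0,0],[0.6,0.98,-0.18,0,0],[0.6,0.98,-0.18,0,0],[0.6,0.98,-0.18,0,0],[0.6,0.98,-0.18,0,0],[0.6,0.98,-0.18,0,0],[0.6,0.98,-0.18,0,0]]'
python3 -m jog '[[0.6,0.98,-0.18,0,0],[0.6,0.98,-0.18,0,0],[0.6,0.98,-0.18,0,0],[0.6,0.98,-0.18,0,0],[0.6,0.98,-0.18,0,0],[0.6,0.98,-0.18,0,0],[0.6,0.98,-0.18,0,0],[0.6,0.98,-0.18,0,0],[0.6,0.98,-0.18,0,0],[0.6,0.98,-0.18,0,0],[0.6,0.98,-0.18,0,0],[0.6,0.98,-0.18,0,0]]'
python3 -m jog '[[0.6,0.98,-0.18,0,0],[0.6,0.98,-0.18,0,0],[0.6,0.98,-0.18,0,0],[0.6,0,0,0,-0.14],[0.6,0,0,0,-0.14],[0.6,0,0,0,-0.14],[0.6,0,0,0,-0.14],[0.6,0,0,0,-0.14],[0.6,0,0,0,-0.14],[0.6,0,0,0,-0.14],[0.6,0,0,0,-0.14],[0.6,0,0,0,-0.14]]'
python3 -m jog '[[0.6,0,0,0,-0.14],[0.6,0,0,0,-0.14],[0.6,0,0,0,-0.14],[0.6,0,0,0,-0.14],[0.6,0,0,0,-0.14],[0.6,0,0,0,-0.1],[0.6,0,0,0,0]]'
cat >> h.py <<'E'
def brass(names,zlo=.012,zhi=.1):
  for n in names:
    c=snap(n);P=cloud(c)
    hsv=cv2.cvtColor(c['color'],cv2.COLOR_RGB2HSV);b=((hsv[...,0]>12)&(hsv[...,0]<28)&(hsv[...,1]>100)&(P[...,2]>zlo)&(P[...,2]<zhi)&(P[...,0]>.3)&(np.abs(P[...,1])<.45)).astype(np.uint8)
    k,L,st,ce=cv2.connectedComponentsWithStats(b)
    for i in range(1,k):
        if st[i,4]>60:
            Q=P[L==i];zt=np.median(Q[:,2]);Q=Q[Q[:,2]>zt-.006];r=cv2.minAreaRect(Q[:,:2].astype(np.float32)*1000)
            print(n,ce[i].round(),np.round(r[0],1),np.round(r[1],1),round(r[2],1),'z',zt.round(4),'tester',tf(np.array([[r[0][0]/1000,r[0][1]/1000,0]]))[0,:2].round(4))
E
python3 -c "
from h import *
brass(['wrist','side']);to(.4305,.252,.03,176.8)"
```

```text
time_s: 18.43
tool_pos: [0.4466, -0.0809, 0.1917]
tool_rot: [-179.9, 0.0, 83.0]
force: [1.2, 0.1, -0.8]
grip_width: 0.0524
grasp_force: 0.0
time_s: 19.43
tool_pos: [0.4324, 0.1574, 0.1915]
tool_rot: [-179.9, 0.1, 83.0]
force: [0.6, 0.1, -0.6]
grip_width: 0.0521
grasp_force: 0.0
time_s: 20.43
tool_pos: [0.429, 0.216, 0.1914]
tool_rot: [-179.9, -0.0, 140.0]
force: [0.1, 0.0, 0.3]
grip_width: 0.0522
grasp_force: 0.0
time_s: 21.02
tool_pos: [0.4291, 0.216, 0.1915]
tool_rot: [-179.9, -0.1, 175.8]
force: [-0.2, -0.8, -1.1]
grip_width: 0.052
grasp_force: 0.0
wrist [181. 169.] [370.7  98.2] [12.2 29.1] 65.9 z 0.0221 tester [-0.2545  0.0636]
wrist [362. 223.] [430.  250.9] [22.2 49.2] 84.7 z 0.0246 tester [-0.215   0.2227]
wrist [436. 299.] [510.2 317.6] [ 4.  12.3] 68.9 z 0.0178 tester [-0.1439  0.2991]
side [342. 329.] [428.8 256. ] [24.8 49.7] 82.3 z 0.0208 tester [-0.2169  0.2276]
side [292. 352.] [528.  333.8] [50.4 24.6] 2.0 z 0.0204 tester [-0.1283  0.3174]
shift [0.07 1.8  8.09] turn -0.027 pos [0.4292 0.2162 0.1918] rot [-1.799e+02 -1.000e-01  1.756e+02] t 21.1
```

```bash
python3 -m jog '[[0.6,0,0.87,0,0],[0.6,0,0.87,0.4,0],[0.6,0,0,0.9,0],[0.6,0,0,0.9,0],[0.6,0,0,0.9,0],[0.6,0,0,0.9,0],[0.6,0,0,0.9,0],[0.6,0,0,0.9,0],[0.6,0,0,0.9,0],[0.6,0,0,0.9,0],[0.6,0,0,0.6,0],[0.6,0,0,0.1,0]]' 40
python3 -m jog '[[0,0,0,0,0],[0,0,0,0,0],[0,0,0,0,0],[0,0,0,0,0],[0,0,0,0,0],[0,0,0,0,0]]'
python3 -m jog '[[0,0,0,-0.6,0],[0,0,0,-0.9,0],[0,0,0,-0.9,0],[0,0,0,-0.9,0],[0,0,0,-0.9,0],[0,0,0,-0.9,0],[0,0,0,-0.9,0],[0,0,0,-0.6,0]]'
python3 -c "
from h import *
to(*tw(-.06,.015),.16,172.7)"
```

```text
time_s: 22.12
tool_pos: [0.4305, 0.251, 0.024]
tool_rot: [-179.8, -0.2, 175.7]
force: [-0.5, -0.2, 0.2]
grip_width: 0.0519
grasp_force: 0.0
time_s: 22.62
tool_pos: [0.4327, 0.2516, 0.0272]
tool_rot: [179.9, 0.0, 175.7]
force: [-1.1, -0.3, 2.8]
grip_width: 0.0218
grasp_force: 40.0
time_s: 23.28
tool_pos: [0.4327, 0.2513, 0.1603]
tool_rot: [179.9, 0.1, 175.7]
force: [-0.0, 0.6, -0.9]
grip_width: 0.0214
grasp_force: 40.0
shift [-7.060e+00 -1.081e+01  1.000e-02] turn 0.067 pos [0.4327 0.2513 0.1603] rot [1.799e+02 1.000e-01 1.757e+02] t 23.3
```

```bash
python3 -m jog '[[0,-0.64,-0.98,0,0],[0,-0.64,-0.98,0,0],[0,-0.64,-0.98,0,0],[0,-0.64,-0.98,0,0],[0,-0.64,-0.98,0,0],[0,-0.64,-0.98,0,0],[0,-0.64,-0.98,0,0],[0,-0.64,-0.98,0,0],[0,-0.64,-0.98,0,0],[0,-0.64,-0.98,0,0],[0,-0.64,-0.98,0,0],[0,0,0,0,0.067]]'
python3 -m jog '[[0,0,0,0.5,0],[0,0,0,0.8,0],[0,0,0,0.8,0],[0,0,0,0,0],[0,0,0,0,0]]'
python3 -c "
from h import *
to(*tw(-.06,.015),.078,172.7);brass(['wrist','side'])"
```

```text
time_s: 24.28
tool_pos: [0.5582, 0.0197, 0.1588]
tool_rot: [-179.8, 0.1, 172.3]
force: [-1.1, -1.4, -1.1]
grip_width: 0.0215
grasp_force: 40.0
time_s: 24.7
tool_pos: [0.5553, 0.0266, 0.1153]
tool_rot: [-180.0, -0.2, 172.8]
force: [-0.4, 0.2, -1.8]
grip_width: 0.0214
grasp_force: 40.0
shift [-0.12 -0.05  1.86] turn 0.003 pos [0.5553 0.0266 0.1153] rot [-180.    -0.2  172.8] t 24.7
wrist [321. 239.] [528.4  29.1] [19.7  1.2] 82.8 z 0.0982 tester [-0.0892  0.0151]
side [364. 153.] [ 459.8 -313.9] [31.8 38.1] 7.8 z 0.0221 tester [-0.1137 -0.3338]
side [292. 352.] [528.3 334.3] [49.5 24.5] 3.3 z 0.0202 tester [-0.1282  0.3178]
```

```bash
python3 -m jog '[[0,0,0,0.8,0],[0,0,0,0.8,0],[0,0,0,0.25,0],[0,0,0,0,0],[0.5,0,0,0,0],[0.5,0,0,0,0],[0.5,0,0,0,0]]'
python3 -m jog '[[0.5,0,0,-0.6,0],[0.5,0,0,-0.9,0],[0.5,0,0,-0.9,0],[0.5,0,0,-0.9,0],[0.5,0,0,-0.9,0],[0.5,0,0,-0.9,0],[0.5,0,0,-0.9,0],[0.5,0,0,0,0]]'
python3 -c "
from h import *
brass(['wrist','side']);to(.5285,.3305,.2,177)"
```

```text
time_s: 25.38
tool_pos: [0.5578, 0.0258, 0.081]
tool_rot: [179.9, 0.1, 172.7]
force: [0.5, 0.6, -0.5]
grip_width: 0.0344
grasp_force: 0.0
time_s: 26.05
tool_pos: [0.5593, 0.0256, 0.2049]
tool_rot: [179.8, 0.4, 172.7]
force: [1.2, 0.6, 0.7]
grip_width: 0.0435
grasp_force: 0.0
wrist [321. 226.] [554.   25.4] [21.2 48.8] 82.1 z 0.0736 tester [-0.0634  0.0148]
side [364. 153.] [ 459.9 -314. ] [31.8 42.3] 8.0 z 0.0217 tester [-0.1136 -0.3338]
side [308. 232.] [553.   31.9] [24.4 48.4] 82.2 z 0.068 tester [-0.0652  0.0211]
side [292. 352.] [528.1 335.3] [49.7 26.3] 6.9 z 0.0202 tester [-0.1285  0.3189]
shift [ 3.37 14.94  0.07] turn -0.096 pos [0.5573 0.0256 0.2012] rot [179.9   0.2 172.7] t 26.1
```

```bash
python3 -m jog '[[0.6,0.22,0.98,0,0],[0.6,0.22,0.98,0,0],[0.6,0.22,0.98,0,0],[0.6,0.22,0.98,0,0],[0.6,0.22,0.98,0,0],[0.6,0.22,0.98,0,0],[0.6,0.22,0.98,0,0],[0.6,0.22,0.98,0,0],[0.6,0.22,0.98,0,0],[0.6,0.22,0.98,0,0],[0.6,0.22,0.98,0,0],[0.6,0.22,0.98,0,0]]'
python3 -m jog '[[0.6,0.22,0.98,0,0],[0.6,0.22,0.98,0,0],[0.6,0.22,0.98,0,0],[0.6,0,0,0,-0.1],[0.6,0,0,0,-0.1],[0.6,0,0,0,0],[0.6,0,0,0,0]]'
python3 -c "
from h import *
brass(['wrist','side']);to(.53,.33,.024,182)"
```

```text
time_s: 27.15
tool_pos: [0.5333, 0.2663, 0.1985]
tool_rot: [-179.9, -0.1, 172.7]
force: [0.8, 0.0, -0.3]
grip_width: 0.0524
grasp_force: 0.0
time_s: 27.73
tool_pos: [0.5281, 0.3252, 0.1987]
tool_rot: [-179.9, -0.1, -178.4]
force: [0.3, 0.1, 0.8]
grip_width: 0.0522
grasp_force: 0.0
wrist [40. 20.] [370.9  98.1] [13.3 29.4] 65.9 z 0.0222 tester [-0.2542  0.0636]
wrist [327. 225.] [529.6 329. ] [49.2 21.7] 2.5 z 0.0246 tester [-0.1262  0.3128]
side [312. 232.] [541.8  34.5] [24.5 28.5] 87.3 z 0.0695 tester [-0.0767  0.0223]
side [292. 352.] [528.  334.6] [49.4 24.7] 3.0 z 0.0201 tester [-0.1285  0.3182]
shift [-0.09  0.25  8.76] turn -0.01 pos [0.5284 0.3251 0.1991] rot [-180.    -0.  -178.4] t 27.8
```

```bash
python3 -m jog '[[0.6,-0.06,0.2,0.6,0],[0.6,0,0,0.9,0],[0.6,0,0,0.9,0],[0.6,0,0,0.9,0],[0.6,0,0,0.9,0],[0.6,0,0,0.9,0],[0.6,0,0,0.9,0],[0.6,0,0,0.9,0],[0.6,0,0,0.9,0],[0.6,0,0,0.7,0],[0.6,0,0,0.2,0],[0.6,0,0,0,0]]' 40
python3 -m jog '[[0,0,0,0,0],[0,0,0,0,0],[0,0,0,0,0],[0,0,0,0,0],[0,0,0,0,0],[0,0,0,0,0]]'
python3 -m jog '[[0,0,0,-0.6,0],[0,0,0,-0.9,0],[0,0,0,-0.9,0],[0,0,0,-0.9,0],[0,0,0,-0.9,0],[0,0,0,-0.9,0],[0,0,0,-0.9,0],[0,0,0,-0.6,0],[0,0,0,0,0]]'
python3 -c "
from h import *
to(*tw(-.06,-.075),.16,172.7)"
```

```text
time_s: 28.83
tool_pos: [0.5286, 0.3291, 0.0238]
tool_rot: [-179.9, -0.1, -178.3]
force: [-0.2, 0.3, 0.8]
grip_width: 0.0519
grasp_force: 0.0
time_s: 29.33
tool_pos: [0.5298, 0.33, 0.0261]
tool_rot: [180.0, 0.0, -178.3]
force: [-0.1, -0.1, 1.4]
grip_width: 0.0217
grasp_force: 40.0
time_s: 30.08
tool_pos: [0.5312, 0.3305, 0.1612]
tool_rot: [179.8, 0.3, -178.3]
force: [0.0, -0.7, -1.9]
grip_width: 0.0217
grasp_force: 40.0
shift [-1.500e-01 -1.974e+01 -1.000e-02] turn 0.2 pos [0.5312 0.3305 0.1612] rot [ 179.8    0.3 -178.3] t 30.1
```

```bash
python3 -m jog '[[0,0,-0.6,0,0],[0,0,-0.95,0,0],[0,0,-0.95,0,0],[0,0,-0.95,0,0],[0,0,-0.95,0,0],[0,0,-0.95,0,0],[0,0,-0.95,0,0],[0,0,-0.95,0,0],[0,0,-0.95,0,0],[0,0,-0.95,0,0],[0,0,-0.95,0,0],[0,0,-0.95,0,0]]'
python3 -m jog '[[0,0,-0.95,0,0],[0,0,-0.95,0,0],[0,0,-0.95,0,0],[0,0,-0.95,0,0],[0,0,-0.95,0,0],[0,0,-0.95,0,0],[0,0,-0.95,0,0],[0,0,-0.95,0,0],[0,0,-0.95,0,0],[0,0,0,0,0.1],[0,0,0,0,0.1],[0,0,0,0,0]]'
python3 -c "
from h import *
to(*tw(-.06,-.075),.078,172.7);brass(['wrist','side'])"
```

```text
time_s: 31.08
tool_pos: [0.5346, 0.1051, 0.1559]
tool_rot: [-179.9, -0.2, -178.4]
force: [1.2, 0.0, -1.2]
grip_width: 0.0216
grasp_force: 40.0
time_s: 32.08
tool_pos: [0.539, -0.0646, 0.1561]
tool_rot: [-180.0, -0.2, 172.4]
force: [0.3, 0.1, -1.7]
grip_width: 0.0216
grasp_force: 40.0
shift [-0.35  0.07  3.9 ] turn -0.006 pos [ 0.539  -0.0646  0.1561] rot [-180.    -0.2  172.4] t 32.1
wrist [ 52. 139.] [ 439.8 -257.3] [ 3.6 19.9] 87.1 z 0.0177 tester [-0.1408 -0.2801]
wrist [  4. 183.] [ 467.1 -306.6] [ 9.8 30.3] 70.4 z 0.0164 tester [-0.1074 -0.3256]
wrist [458. 246.] [548.   25.2] [22.  37.3] 82.2 z 0.0734 tester [-0.0694  0.0138]
side [363. 153.] [ 459.9 -313.9] [31.8 45. ] 9.1 z 0.0221 tester [-0.1136 -0.3338]
side [308. 231.] [552.   31.5] [24.7 49.7] 78.7 z 0.0687 tester [-0.0662  0.0206]
```

```bash
python3 -m jog '[[0,-0.3,0.05,0.6,0],[0,0,0,0.8,0],[0,0,0,0.8,0],[0,0,0,0.8,0],[0,0,0,0.8,0],[0,0,0,0.15,0],[0,0,0,0,0],[0.5,0,0,0,0],[0.5,0,0,0,0],[0.5,0,0,0,0]]'
python3 -m jog '[[0.5,0,0,-0.6,0],[0.5,0,0,-0.9,0],[0.5,0,0,-0.9,0],[0.5,0,0,-0.9,0],[0.5,0,0,-0.9,0],[0.5,0,0,-0.9,0],[0.5,0,0,-0.9,0],[0.5,0,0,0,0]]'
python3 -c "
from h import *
brass(['wrist','side','top']);snap('side','s2.png');to(*tw(-.235,-.029),.2,82.7)
o=env.get_obs();print(o['grip_width'])"
```

```text
time_s: 33.02
tool_pos: [0.5485, -0.062, 0.08]
tool_rot: [180.0, 0.2, 172.7]
force: [0.0, 0.3, -0.4]
grip_width: 0.0345
grasp_force: 0.0
time_s: 33.68
tool_pos: [0.5499, -0.0624, 0.2039]
tool_rot: [179.9, 0.5, 172.7]
force: [0.9, -0.2, 0.9]
grip_width: 0.0436
grasp_force: 0.0
wrist [ 21. 160.] [ 463.7 -316.1] [29.7 34.9] 70.4 z 0.0272 tester [-0.1096 -0.3354]
wrist [432. 224.] [553.8  24.7] [22.1 48.5] 82.3 z 0.0735 tester [-0.0635  0.014 ]
wrist [321. 228.] [546.2 -62.9] [21.1 48.2] 82.1 z 0.0736 tester [-0.0599 -0.0739]
side [363. 153.] [ 460.3 -314.7] [31.9 40.4] 12.1 z 0.0218 tester [-0.1131 -0.3345]
side [317. 205.] [544.7 -58.8] [27.3 47.6] 88.3 z 0.0679 tester [-0.0619 -0.0699]
side [308. 232.] [552.4  30. ] [23.9 48.5] 82.5 z 0.0682 tester [-0.0656  0.0191]
top [338. 230.] [555.1  28.5] [49.  16.8] 2.1 z 0.0717 tester [-0.0627  0.0179]
top [473. 270.] [ 464.4 -318.3] [30.4 35.7] 0.9 z 0.0258 tester [-0.1086 -0.3375]
shift [ 8.78  2.18 -0.08] turn 2.0 pos [ 0.5469 -0.0618  0.1983] rot [180.   -0.  172.7] t 33.9
0.04368192093152875
```

View pics/s2.png

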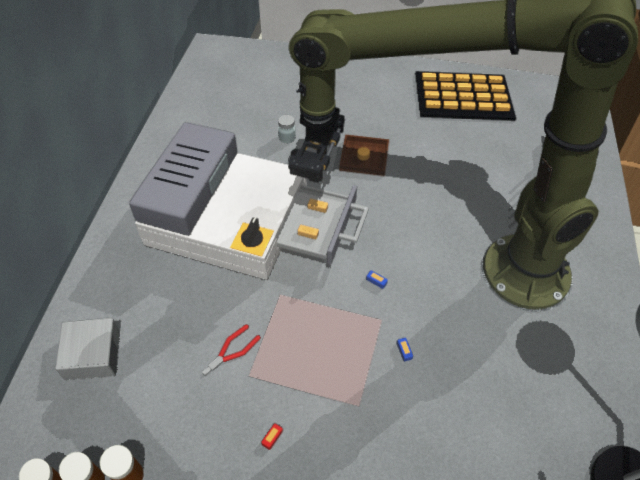

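Both bars are flat on the tray, at side (317,205) and (308,232). The slug is in the dish at (363,153) and the mat is empty. Next I grip the handle again.

```bash
python3 -m jog '[[0.45,0.87,0.31,0,0],[0.45,0.87,0.31,0,0],[0.45,0.87,0.31,0,0],[0.45,0.87,0.31,0,0],[0.45,0.87,0.31,0,0],[0.45,0.87,0.31,0,0],[0.45,0.87,0.31,0,0]]'
python3 -m jog '[[0.45,0,0,0,0.15],[0.45,0,0,0,0.15],[0.45,0,0,0,0.15],[0.45,0,0,0,0.15],[0.45,0,0,0,0.15],[0.45,0,0,0,0.15],[0.45,0,0,0,0.15],[0.45,0,0,0,0.15],[0.45,0,0,0,0.15],[0.45,0,0,0,0.15],[0.45,0,0,0,0.15],[0.45,0,0,0,0.15]]'
python3 -m jog '[[0.45,0,0,0,0.1],[0.45,0,0,0,0.1],[0.45,0,0,0.6,0],[0.45,0,0,0,0],[0.45,0,0,0,0]]'
python3 - <<'E'
from h import *
to(*tw(-.182,-.029),.09,82.7)
for n in ('wrist','side','top'):
    c=snap(n,'hd2.png') if n=='wrist' else snap(n);T=tf(cloud(c))
    m=(T[...,2]>.08)&(T[...,2]<.097)&(T[...,0]>-.2)&(T[...,0]<-.163)&(abs(T[...,1]+.03)<.058);Q=T[m]
    print(n,len(Q),np.percentile(Q,[1,5,50,95,99],axis=0).round(4) if len(Q) else '')
E
```

```text
time_s: 34.47
tool_pos: [0.4305, -0.0031, 0.1976]
tool_rot: [-180.0, -0.1, 172.7]
force: [-0.4, 0.7, -0.0]
grip_width: 0.0393
grasp_force: 0.0
time_s: 35.47
tool_pos: [0.4313, -0.0035, 0.1975]
tool_rot: [-179.9, 0.0, 91.4]
force: [-0.2, 0.1, 0.3]
grip_width: 0.0391
grasp_force: 0.0
time_s: 35.88
tool_pos: [0.431, -0.0035, 0.1855]
tool_rot: [-179.8, 0.1, 82.7]
force: [-0.7, 0.0, 0.2]
grip_width: 0.0391
grasp_force: 0.0
shift [0.03 0.   4.77] turn 0.001 pos [ 0.431  -0.0035  0.1855] rot [-1.798e+02  1.000e-01  8.270e+01] t 35.9
wrist 2444 [[-0.1883 -0.0747  0.0838]
 [-0.1879 -0.0677  0.0909]
 [-0.1827 -0.0105  0.0925]
 [-0.1673  0.0239  0.0937]
 [-0.1638  0.0253  0.0942]]
side 222 [[-0.1908 -0.0832  0.081 ]
 [-0.1902 -0.0787  0.0842]
 [-0.1835 -0.0282  0.0889]
 [-0.1666  0.0267  0.0929]
 [-0.1637  0.0277  0.0944]]
top 69 [[-0.1866  0.0012  0.0861]
 [-0.1859  0.0027  0.0871]
 [-0.1789  0.0169  0.0913]
 [-0.165   0.0241  0.0949]
 [-0.1636  0.025   0.0965]]
```

View pics/hd2.png

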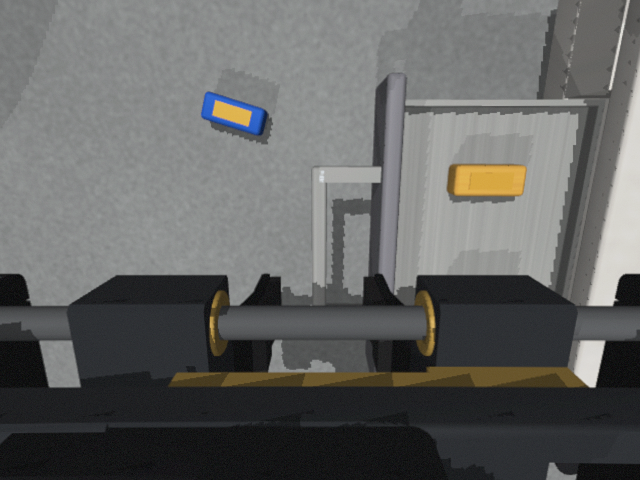

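The handle bar at (319,240) is between the fingers. I grip and push gently.

```bash
python3 -m jog '[[0.45,0,0,0.7,0],[0.45,0,0,0.9,0],[0.45,0,0,0.9,0],[0.45,0,0,0.9,0],[0.45,0,0,0.9,0],[0.45,0,0,0.35,0],[0,0,0,0,0],[0,0,0,0,0],[0,0,0,0,0],[0,0,0,0,0],[0,0,0,0,0],[0,0,0,0,0]]' 30
python3 -m jog '[[0,0,0.1,0,0],[0,0,0.2,0,0],[0,0,0.3,0,0],[0,0,0.4,0,0],[0,0,0.4,0,0],[0,0,0.4,0,0],[0,0,0.4,0,0],[0,0,0.4,0,0],[0,0,0.4,0,0],[0,0,0.4,0,0],[0,0,0.4,0,0],[0,0,0.4,0,0]]'
python3 -m jog '[[0,0,0.4,0,0],[0,0,0.4,0,0],[0,0,0.4,0,0],[0,0,0.4,0,0],[0,0,0.3,0,0],[0,0,0.2,0,0],[0,0,0.1,0,0],[0,0,0.1,0,0],[0,0,0,0,0],[0,0,0,0,0]]'
python3 -c "
from h import *
p=env.get_obs();print(tf(p['tool_pos'][None]),p['force'])"
```

```text
time_s: 37.03
tool_pos: [0.4322, -0.0032, 0.0942]
tool_rot: [180.0, -0.0, 82.7]
force: [-1.9, 0.8, 3.2]
grip_width: 0.0098
grasp_force: 30.0
time_s: 38.03
tool_pos: [0.5164, -0.0143, 0.0942]
tool_rot: [180.0, -0.0, 82.7]
force: [-2.6, -0.7, 4.7]
grip_width: 0.0099
grasp_force: 30.0
time_s: 38.87
tool_pos: [0.5561, -0.0195, 0.0941]
tool_rot: [-179.3, -0.0, 82.7]
force: [-17.5, 1.4, 20.6]
grip_width: 0.0094
grasp_force: 30.0
[[-0.05560875 -0.02948403  0.09411813]] [-17.49951564   1.39811317  20.5916458 ]
```

```bash
python3 -m jog '[[0.45,0,0,0,0],[0.45,0,0,0,0],[0.45,0,0,0,0],[0.45,0,0,-0.7,0],[0.45,0,0,-0.9,0],[0.45,0,0,-0.9,0],[0.45,0,0,-0.9,0],[0.45,0,0,-0.9,0],[0.45,0,0,-0.9,0],[0.45,0,0,-0.9,0],[0.45,0,0,-0.9,0],[0.45,0,0,0,0]]'
python3 -m jog '[[0.45,0.85,0.62,0,0],[0.45,0.85,0.62,0,0],[0.45,0.85,0.62,0,0],[0.45,0.85,0.62,0,0],[0.45,0.85,0.62,0,0],[0.45,0.85,0.62,0,0],[0.45,0.85,0.62,0,0],[0.45,0.85,0.62,0,0],[0.45,0,0,0,0],[0.45,0,0,0,0]]'
python3 - <<'E'
from h import *
to(.6723,.104,.136,82.7)
c=snap('wrist');P=cloud(c)
m=(P[...,2]>.143)&(P[...,2]<.157)&(np.hypot(P[...,0]-.672,P[...,1]-.104)<.045);print(cv2.minAreaRect(P[m][:,:2].astype(np.float32)*1000))
for n in ('side','top'):
    c=snap(n,'fin_%s.png'%n);T=tf(cloud(c))
    m=(T[...,2]>.075)&(T[...,2]<.1)&(T[...,0]>-.2)&(T[...,0]<-.02)&(abs(T[...,1]+.03)<.08);Q=T[m]
    print(n,len(Q),np.percentile(Q[:,0],[1,5]).round(4) if len(Q) else '')
E
```

```text
time_s: 39.87
tool_pos: [0.5638, -0.02, 0.2373]
tool_rot: [179.6, -0.1, 82.7]
force: [0.3, -0.0, 0.7]
grip_width: 0.0392
grasp_force: 0.0
time_s: 40.7
tool_pos: [0.6769, 0.1037, 0.2316]
tool_rot: [-179.9, 0.1, 82.8]
force: [-0.5, 0.5, -0.2]
grip_width: 0.039
grasp_force: 0.0
shift [-0.01 -0.22  4.78] turn 0.003 pos [0.6769 0.1037 0.2316] rot [-1.799e+02  1.000e-01  8.280e+01] t 40.7
((672.2130126953125, 104.48213195800781), (63.20658874511719, 15.872305870056152), 83.02336120605469)
side 310 [-0.0631 -0.0624]
top 276 [-0.0591 -0.0587]
```

Tray is home, with readings equal to the start. Now the switch on.

```bash
python3 -m jog '[[0.45,0,-0.2,0.6,0],[0.45,0,0,0.9,0],[0.45,0,0,0.9,0],[0.45,0,0,0.9,0],[0.45,0,0,0.9,0],[0.45,0,0,0.5,0],[0,0,0,0,0],[0,0,0,0,0],[0,0,0,0,0],[0,0,0,0,0],[0,0,0,0,0],[0,0,0,0,0]]' 20
python3 -m jog '[[0,0,0,0,-0.13],[0,0,0,0,-0.13],[0,0,0,0,-0.13],[0,0,0,0,-0.13],[0,0,0,0,-0.13],[0,0,0,0,-0.13],[0,0,0,0,-0.13],[0,0,0,0,-0.13],[0,0,0,0,-0.13],[0,0,0,0,-0.13],[0,0,0,0,-0.13],[0,0,0,0,-0.13]]'
python3 -m jog '[[0,0,0,0,-0.13],[0,0,0,0,-0.13],[0,0,0,0,-0.13],[0,0,0,0,-0.06],[0,0,0,0,0],[0,0,0,0,0]]'
python3 -m jog '[[0.5,0,0,0,0],[0.5,0,0,0,0],[0.5,0,0,0,0],[0.5,0,0,-0.6,0],[0.5,0,0,-0.9,0],[0.5,0,0,-0.9,0],[0.5,0,0,-0.9,0],[0.5,0,0,-0.9,0],[0.5,0,0,-0.9,0],[0.5,0,0,0,0]]'
python3 - <<'E'
from h import *
c=snap('wrist','end.png');P=cloud(c)
m=(P[...,2]>.143)&(P[...,2]<.157)&(np.hypot(P[...,0]-.672,P[...,1]-.104)<.045);print(cv2.minAreaRect(P[m][:,:2].astype(np.float32)*1000))
for n in ('side','top'):
    c=snap(n);T=tf(cloud(c))
    m=(T[...,2]>.075)&(T[...,2]<.1)&(T[...,0]>-.2)&(T[...,0]<-.02)&(abs(T[...,1]+.03)<.08);Q=T[m]
    print(n,len(Q),np.percentile(Q[:,0],[1,5]).round(4))
snap('side','end_s.png');brass(['side'])
E
```

```text
time_s: 41.85
tool_pos: [0.6719, 0.1031, 0.1411]
tool_rot: [-179.9, -0.0, 82.7]
force: [-4.6, -0.4, 4.4]
grip_width: 0.0158
grasp_force: 20.0
time_s: 42.85
tool_pos: [0.6738, 0.1042, 0.1411]
tool_rot: [179.8, 0.1, 153.2]
force: [1.3, 1.4, 1.0]
grip_width: 0.0157
grasp_force: 20.0
time_s: 43.35
tool_pos: [0.674, 0.1048, 0.1411]
tool_rot: [179.8, 0.2, 173.1]
force: [3.3, 3.9, 1.8]
grip_width: 0.016
grasp_force: 20.0
time_s: 44.18
tool_pos: [0.6745, 0.1024, 0.247]
tool_rot: [179.9, 0.4, 173.1]
force: [0.4, 0.2, 0.9]
grip_width: 0.0434
grasp_force: 0.0
((672.0275268554688, 104.31183624267578), (15.719622611999512, 63.255496978759766), 82.92459106445312)
side 310 [-0.0628 -0.0622]
top 191 [-0.059  -0.0587]
side [364. 153.] [ 459.8 -311.9] [31.7 38.2] 7.5 z 0.0225 tester [-0.1139 -0.3318]
```

View pics/end_s.png

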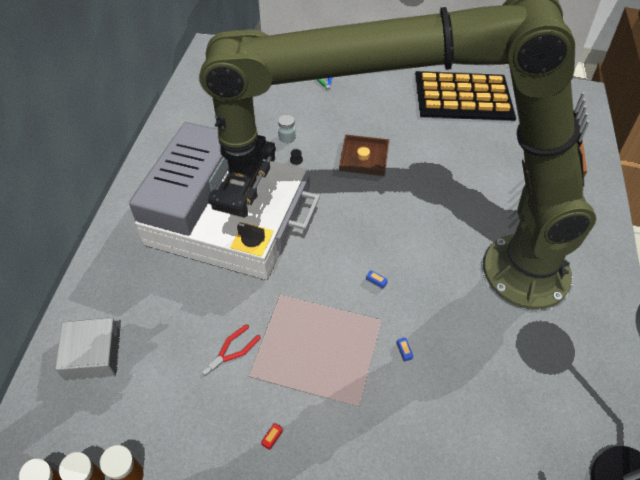

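The side view shows the tray home, the switch on at (252,235), the slug in the dish at (363,153), and the pliers, loupe and jar in place. The arm is clear, so I hand in.

```bash
python3 -c "
from cell import env
print(env.sign_off())"
```

```text
the job is handed in; nothing more can be done
None
```

I handed the job in at about 44 s on the robot clock; the sign-off returned no verdict. By the last camera readings the tray was home, the switch on, the slug in the dish, and the pliers, loupe and jar in place. Both bars lay flat on the tray before I pushed it in, and I had no view inside afterwards.

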